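# Dispense a roller with the press lever and ease the lid shut

### The arm

A 6-joint arm with a two-finger parallel gripper is mounted at the origin on the work surface. World frame = base frame: x ahead of the robot, y to its left, z up, the work surface at z = 0. Lengths are in mm, angles in degrees, forces in N, time in s.
With the tool pointing down it reaches from about 350 to 975 mm from the base axis. Payload 4.9 kg.
Tool frame: the origin (TCP) lies on the centre line of the jaws, within the pads' length; the fingertips stand 17 mm ahead of it and the grasp point (between the pads) lies 2 mm behind it (arm.tips_ahead is the distance from the TCP to the fingertips, in mm); z points along the fingers, y is the line along which they close (so a half turn about z gives the same grasp; the last joint's range is limited). The gripper opens to 85 mm and grips with 20 to 120 N. Pads are 22 mm wide; open, the fingers measure 114 mm over their backs; the gripper's body (76 mm by 85 mm) begins 54 mm behind the grasp point. The pads swing forward as they close: fully open they stand 13 mm farther back than shut.
Start: joints at [-78.209, 3.019, 92.412, -0, 84.569, -6.818], TCP at [199.444, -592.304, 248.304] pointing down, gripper open.
Joint ranges: [-172.51, 172.51], [-57.92, 126.97], [3.15, 148.05], [-58.71, 238.71], [5.1, 150.11], [-179.66, 179.66]. Speed limits (degrees/s): [147.25, 147.25, 180, 180, 180, 180].

### API

Orientations are given as a 3x3 rotation matrix whose columns are the frame's x, y, z axes.
In Python, from bench import monitor, vision, arm, models gives the robot as it stands. The module is installed in compiled form; this text tells all that it offers.
- The arm moves only by the shell command python3 -m inch 'ROWS' [FORCE]. ROWS is JSON, a list of rows, each an object with "claw": the closure, from 0 (fully open) to 1 (shut); "dp": the shift along the tool's x, y, z in mm, a list of three; "spin": the turn about the tool's z in degrees. A call has 1 to 10 rows; each row shifts and turns the commanded pose from where the row before left it, along the tool's axes as they then stand; what a row does not reach is not made up. A row lasts 1/8 s, in which the tool goes at most 62.5 mm and 10.7 degrees, less where a joint would pass 70% of its speed; a pose out of reach is approached as far as the arm can. A call with a gripper value outside its range is refused whole. The fingers move at their own pace and stop on an object; FORCE is the grip in N (left out, the last holds). Time passes only in rows, so rows that do not move let the fingers close. It gives the time, the measured TCP pose, the force, the opening and the grip force at its end, in the units of the state.
- monitor.state(): the state, without advancing time (a new reading comes with each control period).
- vision.grab_frame(name): name is "scene" or "top" or "wrist"; returns a dict with "image" (480x640x3 uint8, red, green, blue), "z_map" (480x640 float32, mm along the optical axis (not along the pixel's ray), 0 where there is no reading), "fov_y" (degrees; the focal length in pixels is half the picture's height over the tangent of half this angle, whatever the lens; pixels are square), "cx", "cy" (the principal point, pixels), "R" (3x3) and "t" (3): a world point X has camera coordinates R X + t; the wrist camera has in their place "tool_from_camera" (4x4, takes a point from camera to tool coordinates, whose origin is the TCP and whose axes are the flange's). Camera axes: x right, y down, z forward; pixel columns grow to the right and rows downward; lengths in mm; the calibration is good to about 2 mm. A picture is of the moment at which its call begins: read the wrist's pose just before it.
- arm.close_job(): hands the job in; it is judged then, once.
Trained networks look in a picture, given as the dict that the camera call returned (one of the last four; its "shot" number tells which), for a name from the list of things; names that differ only in an ending like _2 or _b are one class to them, and where a whole thing is asked for, a point or a joint stands for the part that bears it (a point fixed in the world has none). Each returns a list of dicts, best first, with "confidence" (0 to 1); they miss things now and then, are a little off and sometimes report something else, mostly with a low value. They report only what shows in the picture. A call takes as long as a camera call.
- models.recognise(label, picture): "position" ([x, y, z] in mm, in the coordinates of the camera as it stood for that picture, good to about 4 mm: the middle of the surface that is visible of it).
- models.mark_of(label, picture): "position" ([x, y, z] in mm, in the coordinates of the camera as it stood for that picture, good to about 4 mm: a listed point, or the origin of a listed thing).
The state is a dict: "time_s": time; "joint_pos": joint angles; "joint_velocities": joint speeds; "effort": joint torques, N m; "tcp_pos": TCP position; "eef_rot": TCP orientation; "contact_force": force on the tool from outside, world axes, zero at the start; "moment": the same for the moment, N m; "grip_width": finger opening in mm; "finger_force": force on a finger pad.
Only numpy, scipy, OpenCV 4.12 (cv2) and the standard library are available. Lean on these libraries where they do the work, as an engineer would, in place of code of your own. Each camera call takes 0.05 s, during which the arm holds its last target. There are 200 camera calls.

### The job

At the parts bench, press the dispenser's lever all the way down with closed fingertips so that its lid lifts fully and the steel roller inside rolls out into the tray. Then let the lever come up slowly under your fingers, so that the lid goes down gently and shuts without slamming, and move clear. Work by the lever alone: do not touch the lid or the roller, pick nothing up, and leave the other things on the bench where they are.

Things in the scene. Friction and masses are not known exactly. Their poses are not given: they have to be found in the camera images.
- dispenser: Fixed grey sheet-metal parts dispenser on a steel base plate 300 x 190 mm. Origin on the work surface, under the step between tray and magazine; its -x axis points out of the front, z up. Open tray in front: x -110 to 0, y -40 to 40, rims 52 to 58 mm high. Lidded magazine behind: x 0 to 167, y -40 to 40, 150 mm high, with a ramp inside that falls towards the tray. A black linkage cover stands on its right side (y -40 to -70, x 5 to 180, up to 148 mm high).
- lid_front (a point): Middle of the top front edge of the bare aluminium lid (172 x 84 mm, 0.35 to 0.7 kg; a 94 mm apron under this edge holds the roller back). At dispenser x -4, z 153 when shut. Hinge at the rear (dispenser x 165, z 149). Its z axis tilts by the lid's angle = 1.7 x lever angle, up to 0.85 rad, when this edge is about 278 mm up. If the lever is let go, the lid falls and slams.
- lever (a joint): Angle of the press lever on the right (-y) side of the dispenser: 0 = up, lid shut; 0.5 rad = all the way down, lid fully open. No spring or catch: only the lid's weight brings it back up (about 3 to 7 N at the pad).
- lever_pad (a point): Centre of the upper face of the lever's black flat pad (40 mm along the lever, 36 mm wide, 8 mm thick), the place to press. At dispenser x -112, y -102, z 149 mm when up. Lever pivot: dispenser x 30, z 100. The pad tilts from 0.28 rad nose-up (lever up) to 0.22 rad nose-down, sinking 73 mm and moving less than 10 mm lengthwise. 44 mm to the side is the tray, no higher than 58 mm.
- roller_center (a point): Centre of the plain steel roller, 32 mm diameter and 60 mm long, axis along dispenser y, 0.2 kg. At the start it lies on the ramp inside the shut magazine against the lid's apron (dispenser x about 14, z 66 mm); once the lid is up it rolls out by itself in under a second and comes to rest against the tray's front rim (dispenser x about -92, z 26 mm).
- tray_middle (a point): Middle of the tray's floor, at dispenser x -55, y 0, 13 mm above the work surface.
- spare_roller: Bystander: another such roller, standing on end on the bench to the left of the tray, 32 mm diameter, 60 mm high. Origin under its centre.
- terminal: Bystander: hand-held terminal lying flat, 75 x 150 x 14 mm, black with a screen. Origin under its centre.
- tape_roll: Bystander: cardboard-brown tape roll lying flat to the right of the lever, 96 mm diameter, 48 mm high. Origin under its centre.
- screw_jar: Bystander: small white jar, 56 mm diameter, 75 mm high, right of the magazine. Origin under its centre.
- wrench: Bystander: steel wrench lying on the left of the bench.
- small_carton: Bystander: cardboard carton 120 x 90 x 70 mm on the right. Origin under its centre.

How it is judged:
By the outcome, as a careful person would: the job done as asked, in the order asked, and still so for the second after the job is handed in, with the robot touching nothing.
It also fails if it takes over 35 s, if anything falls off the work surface, if the arm or the gripper's body presses on something with over 40 N, if the wrist force passes 120 N, or if a joint passes its speed limit or range.

## Working session

There is one attempt and no reset: what is moved stays moved. The work goes in short steps, Python scripts to look and compute and a shell command to move; the robot and the scene stay as the last step left them, time stands still between calls to the robot, and variables do not carry over. Pictures are saved under pics/ and viewed, at most 10 in all, crops included, and the job is handed in when it is done.

```bash
mkdir -p pics
cat > h.py <<'E'
from bench import monitor, vision, arm, models
import numpy as np, cv2
def world(p,pic):
    if 'R' in pic: return np.array(pic['R']).T@(np.array(p)-np.array(pic['t']))
E
python3 - <<'E'
from h import *
np.set_printoptions(precision=1,suppress=True)
for cam in ['scene','top']:
    f=vision.grab_frame(cam)
    cv2.imwrite(f'pics/{cam}0.png',f['image'][:,:,::-1])
    for n in ['dispenser','lever_pad','lid_front','tray_middle','tape_roll','spare_roller','screw_jar','small_carton','terminal']:
        r=models.mark_of(n,f)[:2]
        print(cam,n,[(world(d['position'],f),round(d['confidence'],2)) for d in r])
s=monitor.state();print(s['time_s'],s['tcp_pos'],np.array(s['eef_rot']),s['contact_force'],s['grip_width'],arm.tips_ahead)
E
```

```text
scene dispenser [(array([622.5,   1.2,   1.2]), 0.74)]
scene lever_pad [(array([485.6, -52.8, 149.4]), 0.87)]
scene lid_front [(array([618.5,   4.5, 151.6]), 0.82)]
scene tray_middle [(array([571.2,  18.8,  14.6]), 0.55)]
scene tape_roll [(array([ 481.1, -153.8,   -2. ]), 0.72)]
scene spare_roller [(array([675.1,  89.2,   4.6]), 0.7)]
scene screw_jar [(array([ 622.4, -183. ,   -5.8]), 0.89)]
scene small_carton [(array([ 567.9, -542. ,    2.4]), 0.94)]
scene terminal [(array([532.1, 185. ,   0.2]), 0.94)]
top dispenser [(array([620.2,   0.9,  -1.3]), 0.79)]
top lever_pad [(array([481.5, -55.5, 151.6]), 0.65)]
top lid_front [(array([612.9,   3. , 155.5]), 0.85)]
top tray_middle [(array([566.8,  18.4,  10.2]), 0.73), (array([562.2, 539.6,  -1.5]), 0.56)]
top tape_roll [(array([ 481.6, -159.3,   -2.2]), 0.87)]
top spare_roller [(array([675.7,  84.6,   2.1]), 0.55)]
top screw_jar [(array([ 619.9, -186.6,   -2.2]), 0.81)]
top small_carton [(array([ 559.7, -540.7,   -1.1]), 0.83)]
top terminal [(array([531.2, 188.1,  -1.2]), 0.63), (array([483.9, -55.6, 151.6]), 0.32)]
1.0 [ 199.5 -592.3  248.3] [[ 0.9  0.3  0. ]
 [ 0.3 -0.9 -0. ]
 [ 0.   0.  -1. ]] [ 0.1 -0.2  0.6] 85.66841073972793 17.0
```

View pics/scene0.png

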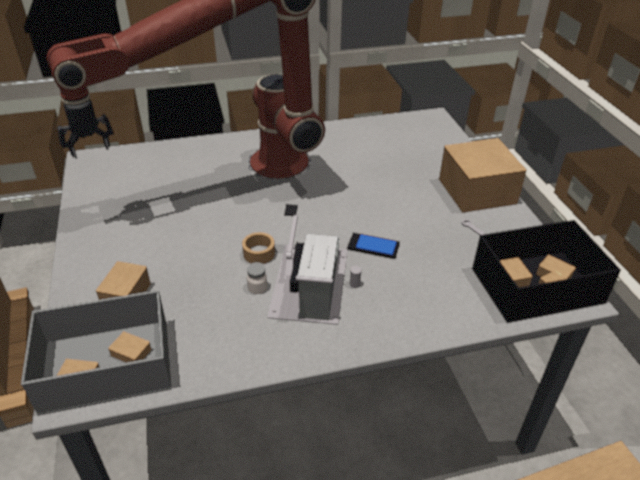

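View pics/top0.png

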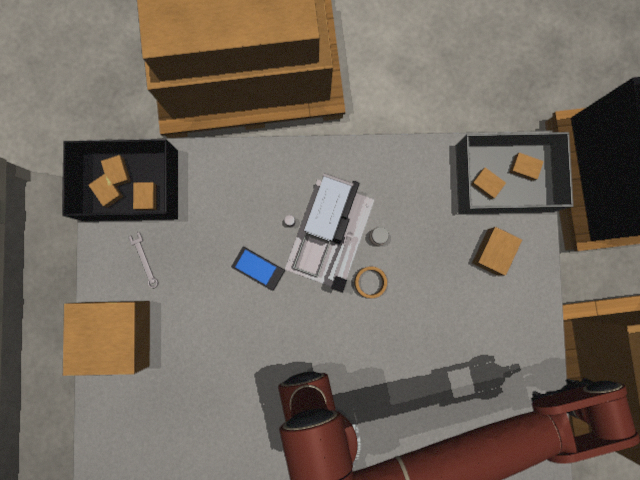

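Run:
```python
from h import *
s=monitor.state();R=np.array(s['eef_rot']);print(R.round(3), np.degrees(np.arctan2(R[1,0],R[0,0])))
print('to above pad, tool axes', R.T@(np.array([483,-56,250])-s['tcp_pos']))
# pad mask from top depth
f=vision.grab_frame('top');z=f['z_map'];fl=240/np.tan(np.radians(f['fov_y'])/2)
v,u=np.nonzero(z>0);d=z[v,u];P=np.c_[(u-f['cx'])*d/fl,(v-f['cy'])*d/fl,d]
W=(P-f['t'])@np.array(f['R'])
m=(abs(W[:,0]-483)<45)&(abs(W[:,1]+56)<45)&(W[:,2]>125)
p=W[m];print(m.sum(),p.mean(0),p.min(0),p.max(0));print(cv2.minAreaRect(p[:,:2].astype(np.float32)))
m=(W[:,2]>146)&(W[:,2]<165)&(abs(W[:,0]-680)<150)&(abs(W[:,1]+20)<110)
print(m.sum(),cv2.minAreaRect(W[m][:,:2].astype(np.float32)),cv2.minAreaRect(W[m&(W[:,0]>570)][:,:2].astype(np.float32)))
```

```text
[[ 0.948  0.319  0.   ]
 [ 0.319 -0.948 -0.   ]
 [ 0.     0.    -1.   ]] 18.609619576918842
to above pad, tool axes [ 439.85118516 -417.79287834   -1.68955126]
218 [484.04942267 -54.47194679 147.4541221 ] [455.37369563 -76.96620918 127.4567186 ] [526.17055535 -34.01288792 161.09637869]
((491.2601013183594, -58.59471893310547), (38.02641677856445, 67.31783294677734), 71.04072570800781)
2006 ((695.7955322265625, -40.22527313232422), (106.24519348144531, 185.53082275390625), 70.27526092529297) ((695.7955322265625, -40.22527313232422), (106.24519348144531, 185.53082275390625), 70.27526092529297)
```

The top view shows the pad at pixel (339,284), the tape roll at (371,282) and the magazine around (328,210). Dispenser yaw is about -19°, consistent with the given sizes, and the way above the pad is free. I'm moving there.

```bash
python3 -m inch '[{"claw":1,"dp":[40,-38,0],"spin":0},{"claw":1,"dp":[40,-38,0],"spin":0},{"claw":1,"dp":[40,-38,0],"spin":0},{"claw":1,"dp":[40,-38,0],"spin":0},{"claw":1,"dp":[40,-38,0],"spin":0},{"claw":1,"dp":[40,-38,0],"spin":0},{"claw":1,"dp":[40,-38,0],"spin":0},{"claw":1,"dp":[40,-38,0],"spin":0},{"claw":1,"dp":[40,-38,0],"spin":0},{"claw":1,"dp":[40,-38,0],"spin":0}]' 30
python3 -m inch '[{"claw":1,"dp":[20,-19,0],"spin":0},{"claw":1,"dp":[20,-19,0],"spin":0},{"claw":1,"dp":[0,0,0],"spin":9.5},{"claw":1,"dp":[0,0,0],"spin":9.5},{"claw":1,"dp":[0,0,0],"spin":9.5},{"claw":1,"dp":[0,0,0],"spin":9.5},{"claw":1,"dp":[0,0,0],"spin":0}]'
python3 - <<'E'
from h import *
s=monitor.state();R=np.array(s['eef_rot']);p=np.array(s['tcp_pos'])
print(s['time_s'],p,R.round(3),s['grip_width'],s['joint_pos'],s['contact_force'])
f=vision.grab_frame('wrist');cv2.imwrite('pics/w1.png',f['image'][:,:,::-1])
T=np.array(f['tool_from_camera'])
for n in ['lever_pad','lid_front','tray_middle','dispenser']:
    for d in models.mark_of(n,f)[:2]:
        q=(T@np.r_[d['position'],1])[:3];print(n,round(d['confidence'],2),'tool',q,'world',p+R@q)
for c in ['top','scene']:
  g=vision.grab_frame(c)
  for d in models.mark_of('lever_pad',g)[:1]: print(c,world(d['position'],g),d['confidence'])
E
```

```text
time_s: 2.3
tcp_pos: [457.9, -102.8, 248.7]
eef_rot: [[0.948, 0.319, 0.001], [0.319, -0.948, -0.001], [0.001, 0.001, -1.0]]
contact_force: [0.3, -0.1, -0.5]
grip_width: -0.1
finger_force: 0.0
time_s: 3.18
tcp_pos: [483.1, -55.7, 248.4]
eef_rot: [[0.944, -0.33, 0.0], [-0.33, -0.944, -0.0], [0.0, -0.0, -1.0]]
contact_force: [-0.7, 0.1, -0.7]
grip_width: 0.2
finger_force: 0.0
3.175 [483.06402809 -55.73507854 248.39167423] [[ 0.944 -0.33   0.   ]
 [-0.33  -0.944 -0.   ]
 [ 0.    -0.    -1.   ]] 0.2014612732173522 [-1.53592572e+01 -1.65877444e+01  1.10373766e+02  1.08500093e-03
  8.62022452e+01  9.39204765e+01] [-0.74798501  0.11510963 -0.67439363]
lid_front 0.7 tool [ 109.14906666 -100.69388292   90.04131999] world [619.35723787   3.26935878 158.37582308]
tray_middle 0.94 tool [  60.62771876 -102.23125984  235.57415227] world [574.09417569  20.73613521  12.83319385]
dispenser 0.76 tool [107.40296667 -97.36086103 246.84470676] world [616.64030986   0.69414349   1.57197565]
dispenser 0.59 tool [173.85491666  75.47381437 246.90235852] world [ 622.29862138 -184.38873261    1.52213648]
scene [486.60413573 -53.28285229 147.29448176] 0.61
```

View pics/w1.png

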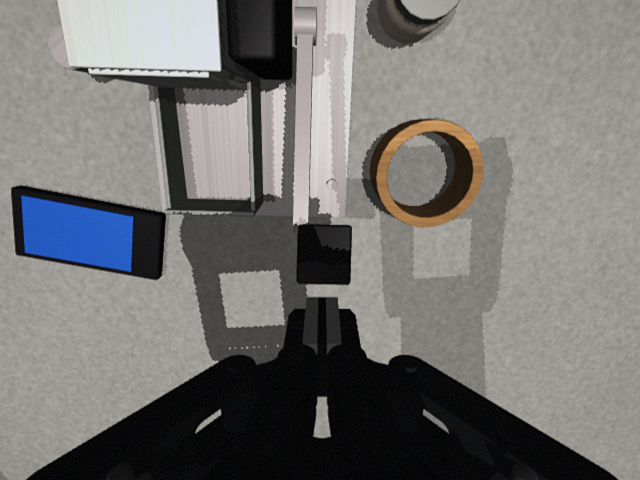

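The wrist view shows the pad at columns 298–351, rows 225–284, square to the closed fingers (tips at about (322,298)). The lever runs straight up the picture. I'll measure the pad's centre from depth.

Run:
```python
from h import *
s=monitor.state();R=np.array(s['eef_rot']);p=np.array(s['tcp_pos'])
f=vision.grab_frame('wrist');z=f['z_map'];fl=240/np.tan(np.radians(f['fov_y'])/2);T=np.array(f['tool_from_camera'])
def tool(u,v):
    d=np.median([x for x in z[v-2:v+3,u-2:u+3].ravel() if x>0]);return (T@[(u-f['cx'])*d/fl,(v-f['cy'])*d/fl,d,1])[:3]
for uv in [(324,254),(302,254),(347,254),(324,230),(324,280)]:
    q=tool(*uv);print(uv,q,p+R@q)
```

```text
(324, 254) [-3.25417717  1.00108555 97.75589441] [479.65408413 -55.59493495 150.56618347]
(302, 254) [ -3.21512552 -13.46816161  97.63787278] [484.48813384 -41.95702526 150.68429507]
(347, 254) [-3.34190488 16.15657917 98.00186706] [474.54658949 -69.86413728 150.32011685]
(324, 230) [ 11.95991594   0.98623578 101.98957102] [494.01256768 -60.62504827 146.33241713]
(324, 280) [-19.83790087   1.01667826  93.06354133] [464.0031924  -50.11143198 155.25863436]
```

```bash
python3 -m inch '[{"claw":1,"dp":[-6,1,30],"spin":0},{"claw":1,"dp":[0,0,30],"spin":0},{"claw":1,"dp":[0,0,10],"spin":0},{"claw":1,"dp":[0,0,5],"spin":0},{"claw":1,"dp":[0,0,5],"spin":0},{"claw":1,"dp":[0,0,5],"spin":0},{"claw":1,"dp":[0,0,5],"spin":0}]'
```

```text
time_s: 4.55
tcp_pos: [477.9, -54.9, 160.2]
eef_rot: [[0.943, -0.332, 0.002], [-0.332, -0.943, -0.0], [0.002, -0.0, -1.0]]
contact_force: [-2.6, 0.7, 6.0]
grip_width: 0.1
finger_force: 2.5
```

```bash
python3 -m inch '[{"claw":1,"dp":[0,0,5],"spin":0},{"claw":1,"dp":[0,0,5],"spin":0},{"claw":1,"dp":[0,0,5],"spin":0},{"claw":1,"dp":[0,0,5],"spin":0},{"claw":1,"dp":[0,0,5],"spin":0},{"claw":1,"dp":[0,0,5],"spin":0},{"claw":1,"dp":[0,0,5],"spin":0},{"claw":1,"dp":[0,0,5],"spin":0},{"claw":1,"dp":[0,0,5],"spin":0},{"claw":1,"dp":[0,0,5],"spin":0}]'
python3 -m inch '[{"claw":1,"dp":[0,0,4],"spin":0},{"claw":1,"dp":[0,0,3],"spin":0},{"claw":1,"dp":[0,0,2],"spin":0},{"claw":1,"dp":[0,0,0],"spin":0}]'
```

```text
time_s: 5.8
tcp_pos: [477.3, -54.6, 109.0]
eef_rot: [[0.943, -0.332, 0.0], [-0.332, -0.943, 0.0], [0.0, -0.0, -1.0]]
contact_force: [-3.3, 1.5, 4.5]
grip_width: 0.1
finger_force: 2.5
time_s: 6.3
tcp_pos: [477.9, -54.9, 99.7]
eef_rot: [[0.943, -0.332, 0.002], [-0.332, -0.943, -0.0], [0.002, -0.0, -1.0]]
contact_force: [1.0, 0.9, 4.0]
grip_width: -0.1
finger_force: 2.0
```

```bash
python3 -m inch '[{"claw":1,"dp":[0,0,2],"spin":0},{"claw":1,"dp":[0,0,1],"spin":0}]'
python3 -m inch '[{"claw":1,"dp":[0,0,1],"spin":0},{"claw":1,"dp":[0,0,1],"spin":0}]'
```

```text
time_s: 6.55
tcp_pos: [477.8, -55.0, 96.7]
eef_rot: [[0.943, -0.332, 0.002], [-0.332, -0.943, -0.001], [0.002, 0.0, -1.0]]
contact_force: [2.3, -0.6, 4.9]
grip_width: 0.2
finger_force: 1.9
time_s: 6.8
tcp_pos: [477.2, -54.9, 94.4]
eef_rot: [[0.943, -0.332, 0.0], [-0.332, -0.943, -0.0], [0.001, 0.0, -1.0]]
contact_force: [2.4, -0.2, 4.0]
grip_width: -0.4
finger_force: 1.8
```

```bash
python3 -m inch '[{"claw":1,"dp":[0,0,1],"spin":0},{"claw":1,"dp":[0,0,1],"spin":0}]'
python3 -m inch '[{"claw":1,"dp":[0,0,1],"spin":0},{"claw":1,"dp":[0,0,0],"spin":0}]'
python3 - <<'E'
from h import *
for c in ['top','scene']:
  g=vision.grab_frame(c);cv2.imwrite(f'pics/{c}2.png',cv2.resize(g['image'][150:330,220:460],None,fx=3,fy=3)[:,:,::-1])
  for n in ['lever_pad','lid_front','roller_center']:
    for d in models.mark_of(n,g)[:1]: print(c,n,world(d['position'],g),d['confidence'])
E
```

```text
time_s: 7.05
tcp_pos: [477.5, -54.9, 94.0]
eef_rot: [[0.943, -0.332, -0.0], [-0.332, -0.943, -0.0], [0.0, 0.0, -1.0]]
contact_force: [-3.9, 0.2, 17.5]
grip_width: 0.1
finger_force: 8.8
time_s: 7.3
tcp_pos: [477.5, -55.0, 93.9]
eef_rot: [[0.943, -0.332, -0.001], [-0.332, -0.943, -0.0], [-0.0, 0.001, -1.0]]
contact_force: [-5.2, 1.4, 18.9]
grip_width: 0.1
finger_force: 10.0
top lid_front [672.27394008 -20.71987636 279.29648138] 0.62
top roller_center [538.2623062   34.32725676  24.53464138] 0.58
scene lever_pad [479.01144803 -47.81769893  74.53650493] 0.78
scene lid_front [675.29419931 -16.85275679 276.9373298 ] 0.71
```

View pics/top2.png

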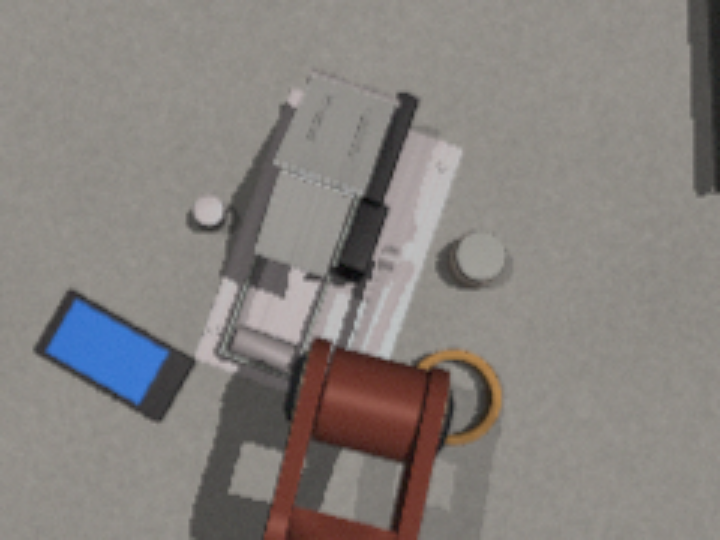

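Measured: lid front at z≈278 (fully open). The roller lies at the tray's front rim, crop pixel (262,347), world (538,34,25), as expected. Hard stop felt at about 18 N. Now I'll raise the lever slowly.

```bash
python3 -m inch '[{"claw":1,"dp":[0,0,-1],"spin":0},{"claw":1,"dp":[0,0,-2],"spin":0},{"claw":1,"dp":[0,0,-2.5],"spin":0},{"claw":1,"dp":[0,0,-2.5],"spin":0},{"claw":1,"dp":[0,0,-2.5],"spin":0},{"claw":1,"dp":[0,0,-2.5],"spin":0},{"claw":1,"dp":[0,0,-2.5],"spin":0},{"claw":1,"dp":[0,0,-2.5],"spin":0},{"claw":1,"dp":[0,0,-2.5],"spin":0},{"claw":1,"dp":[0,0,-2.5],"spin":0}]'
python3 -m inch '[{"claw":1,"dp":[0,0,-2.5],"spin":0},{"claw":1,"dp":[0,0,-2.5],"spin":0},{"claw":1,"dp":[0,0,-2.5],"spin":0},{"claw":1,"dp":[0,0,-2.5],"spin":0},{"claw":1,"dp":[0,0,-2.5],"spin":0},{"claw":1,"dp":[0,0,-2.5],"spin":0},{"claw":1,"dp":[0,0,-2.5],"spin":0},{"claw":1,"dp":[0,0,-2.5],"spin":0},{"claw":1,"dp":[0,0,-2.5],"spin":0},{"claw":1,"dp":[0,0,-2.5],"spin":0}]'
```

```text
time_s: 8.95
tcp_pos: [476.6, -54.5, 114.2]
eef_rot: [[0.943, -0.332, -0.001], [-0.332, -0.943, 0.0], [-0.001, -0.0, -1.0]]
contact_force: [-3.5, 0.8, 3.8]
grip_width: 0.1
finger_force: 2.4
time_s: 10.2
tcp_pos: [478.4, -55.2, 140.3]
eef_rot: [[0.943, -0.332, 0.004], [-0.332, -0.943, -0.001], [0.004, -0.0, -1.0]]
contact_force: [4.7, -0.8, 4.2]
grip_width: 0.2
finger_force: 2.2
```

```bash
python3 -m inch '[{"claw":1,"dp":[0,0,-2],"spin":0},{"claw":1,"dp":[0,0,-2],"spin":0},{"claw":1,"dp":[0,0,-2],"spin":0},{"claw":1,"dp":[0,0,-2],"spin":0},{"claw":1,"dp":[0,0,-2],"spin":0},{"claw":1,"dp":[0,0,-1.5],"spin":0},{"claw":1,"dp":[0,0,-1.5],"spin":0},{"claw":1,"dp":[0,0,-1.5],"spin":0},{"claw":1,"dp":[0,0,-1],"spin":0},{"claw":1,"dp":[0,0,-1],"spin":0}]'
python3 -m inch '[{"claw":1,"dp":[0,0,-0.7],"spin":0},{"claw":1,"dp":[0,0,-0.7],"spin":0},{"claw":1,"dp":[0,0,-0.7],"spin":0},{"claw":1,"dp":[0,0,-0.7],"spin":0},{"claw":1,"dp":[0,0,-0.7],"spin":0},{"claw":1,"dp":[0,0,-0.7],"spin":0},{"claw":1,"dp":[0,0,-0.7],"spin":0},{"claw":1,"dp":[0,0,-0.7],"spin":0},{"claw":1,"dp":[0,0,-0.7],"spin":0},{"claw":1,"dp":[0,0,-0.7],"spin":0}]'
```

```text
time_s: 11.45
tcp_pos: [477.1, -54.7, 155.8]
eef_rot: [[0.943, -0.332, -0.0], [-0.332, -0.943, 0.0], [-0.0, -0.0, -1.0]]
contact_force: [4.5, -1.7, 3.7]
grip_width: -0.0
finger_force: 2.2
time_s: 12.7
tcp_pos: [477.1, -54.7, 162.8]
eef_rot: [[0.943, -0.332, 0.0], [-0.332, -0.943, 0.0], [-0.0, -0.0, -1.0]]
contact_force: [5.9, -1.5, 2.8]
grip_width: -0.2
finger_force: 2.2
```

```bash
python3 -m inch '[{"claw":1,"dp":[0,0,-0.7],"spin":0},{"claw":1,"dp":[0,0,-0.7],"spin":0},{"claw":1,"dp":[0,0,-0.7],"spin":0},{"claw":1,"dp":[0,0,-0.7],"spin":0},{"claw":1,"dp":[0,0,-0.7],"spin":0},{"claw":1,"dp":[0,0,-0.7],"spin":0},{"claw":1,"dp":[0,0,-0.7],"spin":0},{"claw":1,"dp":[0,0,-0.7],"spin":0},{"claw":1,"dp":[0,0,-0.7],"spin":0},{"claw":1,"dp":[0,0,-0.7],"spin":0}]'
python3 -m inch '[{"claw":1,"dp":[0,0,-0.7],"spin":0},{"claw":1,"dp":[0,0,-0.7],"spin":0},{"claw":1,"dp":[0,0,-0.7],"spin":0},{"claw":1,"dp":[0,0,-0.7],"spin":0},{"claw":1,"dp":[0,0,-0.7],"spin":0},{"claw":1,"dp":[0,0,-0.7],"spin":0}]'
python3 - <<'E'
from h import *
for c in ['top','scene']:
  g=vision.grab_frame(c)
  for n in ['lever_pad','lid_front','roller_center']:
    for d in models.mark_of(n,g)[:1]: print(c,n,world(d['position'],g),d['confidence'])
E
```

```text
time_s: 13.95
tcp_pos: [476.5, -54.5, 169.4]
eef_rot: [[0.943, -0.332, -0.002], [-0.332, -0.943, 0.001], [-0.002, 0.0, -1.0]]
contact_force: [1.7, -2.1, 1.6]
grip_width: -0.0
finger_force: 1.3
time_s: 14.7
tcp_pos: [477.0, -54.7, 174.0]
eef_rot: [[0.943, -0.332, -0.0], [-0.332, -0.943, 0.0], [-0.0, 0.0, -1.0]]
contact_force: [0.2, 0.0, -0.6]
grip_width: 0.3
finger_force: 0.0
top lever_pad [672.50113259  83.02513681   0.68964258] 0.65
top lid_front [6.17270042e+02 4.52033241e-01 1.56435009e+02] 0.95
top roller_center [535.48360892  35.18583886  23.10927189] 0.72
scene lever_pad [481.16737848 -51.20921594 150.39314324] 0.86
```

The lid is shut (front edge z≈154) and contact is zero. I'll retreat upwards, then back toward the robot.

```bash
python3 -m inch '[{"claw":1,"dp":[0,0,-5],"spin":0},{"claw":1,"dp":[0,0,-15],"spin":0},{"claw":1,"dp":[0,0,-30],"spin":0},{"claw":1,"dp":[0,0,-40],"spin":0},{"claw":1,"dp":[-20,20,-20],"spin":0},{"claw":1,"dp":[-20,35,0],"spin":0},{"claw":1,"dp":[-20,35,0],"spin":0},{"claw":1,"dp":[0,35,0],"spin":0},{"claw":1,"dp":[0,35,0],"spin":0},{"claw":1,"dp":[0,0,0],"spin":0}]'
python3 - <<'E'
from h import *
for c in ['top','scene']:
  g=vision.grab_frame(c)
  cv2.imwrite(f'pics/{c}3.png',cv2.resize(g['image'][150:330,220:460],None,fx=3,fy=3)[:,:,::-1])
  for n in ['lever_pad','lid_front','roller_center','tape_roll','spare_roller','screw_jar','terminal']:
    for d in models.mark_of(n,g)[:1]: print(c,n,world(d['position'],g).round(1),d['confidence'])
E
```

```text
time_s: 16.35
tcp_pos: [366.9, -187.2, 285.3]
eef_rot: [[0.942, -0.336, 0.001], [-0.336, -0.942, -0.001], [0.002, 0.001, -1.0]]
contact_force: [0.3, -0.3, 0.3]
grip_width: -0.0
finger_force: 0.0
top lever_pad [482.3 -54.3 147.5] 0.89
top lid_front [6.150e+02 1.000e-01 1.562e+02] 0.69
top tape_roll [ 481.4 -158.6   -1.7] 0.82
top spare_roller [570.3  21.   11. ] 0.6
top screw_jar [529.3 187.8  -2.5] 0.46
top terminal [529.7 187.4  -1.2] 0.76
scene lever_pad [485.7 -52.4 149.1] 0.55
scene lid_front [619.4   6.4 152.3] 0.83
scene roller_center [ 567.1 -538.7    4.7] 0.65
scene tape_roll [ 481.2 -153.8   -3.3] 0.79
scene spare_roller [676.3  86.6   1. ] 0.7
scene screw_jar [ 620.3 -184.4   -2.2] 0.67
scene terminal [5.285e+02 1.879e+02 5.000e-01] 0.6
```

View pics/top3.png

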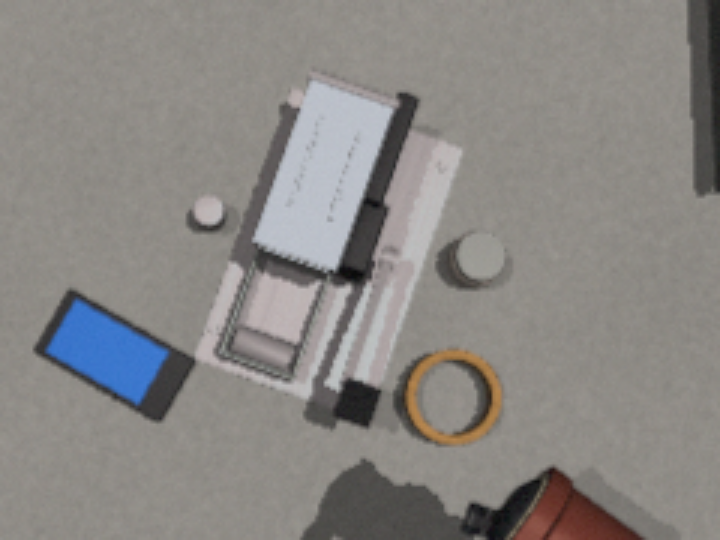

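The crop shows the roller in the tray at (263,347), the lid shut at (325,175), the pad up at (357,403), the bystanders in place and the gripper clear.

```bash
python3 -c "from bench import arm; print(arm.close_job())"
```

```text
the job is handed in; nothing more can be done
None
```

The job is done and handed in: I pressed the lever fully down and the roller rolled into the tray. Then I let the lever up slowly until the lid was shut, and moved the arm clear without disturbing anything else on the bench.

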